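# Seat a board nest in its fence corner and start its hand screw

### The job

On the tooling plate, push the white board nest (the one that carries the hand screw) along the plate, without lifting it, until it sits square and flush in the corner of the two steel fence bars. Then press the hand screw down lightly onto its threaded hole and turn it backward (anticlockwise from above) until you feel the thread drop, turn it forward one full turn so that the thread is started, and finish still gripping the screw's head, the nest still home. Leave the loose things around it where they are.

Things in the scene. Friction and masses are not known exactly. Their poses are not given: they have to be found in the camera images.
- bed: Fixed aluminium plate 280 (x) x 260 (y) x 20 mm on steel parallels; origin: centre of the underside, on the bench; plate top 50 mm above. Two steel fence bars 20 mm wide, 14 mm high stand on it: inner face of one at x = +85 mm (from y = -48 to +72), of the other at y = +75 mm (from x = -65 to +75). Threaded hole, 32 mm wide, at x = +62, y = +25 mm.
- fence_corner (a point): Where the inner faces of the fence bars would meet, on the plate's top; axes as the bed's, x and y pointing out through the bars. The nest is home when nest_corner is here and its axes run with the bed's (nest origin at x = +25, y = +25 mm of the bed); the screw is then over its hole.
- nest: Loose white plastic nest for a circuit board, 120 (x) x 100 (y) x 16 mm, about 0.28 kg plus the screw; origin: centre of its underside, on the plate. Board pocket in its -x part; on the land at its +x end, at x = +37, y = 0 mm, an aluminium sleeve (27 mm wide, its top 30 mm above the underside) carries the hand screw.
- nest_corner (a point): The nest's +x +y corner at its underside (x = +60, y = +50 mm of the nest).
- clamp_screw: Captive steel hand screw in the nest: round knurled head 36 mm wide, 20 mm high, slot across its top, 16 mm shank, 0.22 kg. Origin on its axis, level with the nest's underside when up. Right-hand thread, pitch 5 mm, one start. A light spring lifts it (2 N when up, 4 N when 16 mm down): let go before it is started it rises again; once started it stays.
- screw_head (a point): Centre of the screw's head, on its axis, 10 mm below its top; 58 mm above the nest's underside with the screw up, and goes down with it.
- screw_depth (a joint): How far the screw is pushed down, m: 0 up, 0.018 at its stop. Nest home, it meets the end of the thread 5.5 to 7.5 mm down and rides on it: turned backward it climbs to 5.5 mm, then at the thread's end, if pressed, drops 5 mm (to 10.5). Turned forward from there it goes 5 mm deeper a turn (1 mm of play) and cannot be lifted out.
- screw_turn (a joint): Angle of the screw, rad, growing clockwise from above (forward, tightening) and counting on over full turns. At the start the thread's drop lies 0.3 to 1.9 rad backward.
- hex_key: L-shaped steel hex key, 80 x 24 mm, 6 mm thick, lying loose on the plate; leave it.
- stop_block: Spare steel stop block 20 x 36 x 14 mm, loose on the plate's far right; leave it.
- board_a: Green circuit board 80 x 62 mm, flat on the bench to the left; leave it.
- board_b: Green circuit board 80 x 62 mm, flat on the bench to the right; leave it.
- small_nest: Another white nest, 90 x 80 x 16 mm, without a screw, on the bench; leave it.
- driver: Screwdriver on the bench; leave it.
- wash_bottle: White bottle 56 mm wide and 130 mm high on the bench; leave it.
Mind the look-alikes: they are no part of the job. What is shaped like the nest but green or red is not meant.

How it is judged:
By the outcome, as a careful person would: the job done as asked, in the order asked, and still so for the second after the job is handed in, while the arm keeps its last pose, push and grip.
It also fails if it takes over 72 s, if anything falls off the work surface, if the arm or the gripper's body presses on something with over 40 N, if the wrist force passes 120 N, or if a joint passes its speed limit or range.

### The arm

A 6-joint arm with a two-finger parallel gripper is mounted at the origin on the work surface. World frame = base frame: x ahead of the robot, y to its left, z up, the work surface at z = 0. Lengths are in mm, angles in degrees, forces in N, time in s.
With the tool pointing down it reaches from about 300 to 850 mm from the base axis. Payload 4.2 kg.
Tool frame: the origin (TCP) lies midway between the tips of the shut fingers; the grasp point (between the pads) lies 19 mm behind it (env.grip_depth is the distance from the TCP to the grasp point, in mm); z points along the fingers, y is the line along which they close (so a half turn about z gives the same grasp; the last joint's range is limited). The gripper opens to 91 mm and grips with 3 to 60 N. Pads are 32 mm wide; open, the fingers measure 118 mm over their backs; the gripper's body (76 mm by 178 mm) begins 60 mm behind the grasp point.
Start: joints at [-1.146, 18.312, 89.639, -0, 72.044, -1.146], TCP at [575.016, 0, 213.976] pointing down, gripper open.
Joint ranges: [-177.97, 177.97], [-48.28, 115.42], [12.27, 149.76], [-77.06, 257.06], [2.81, 150.46], [-146.56, 146.56]. Speed limits (degrees/s): [147.25, 147.25, 180, 180, 180, 180].

### API

Orientations are given as [roll, pitch, yaw] about the fixed x, y, z axes, in that order (R = Rz(yaw) Ry(pitch) Rx(roll)).
In Python, from workcell import env, eyes gives the robot as it stands.
- The arm moves only by the tool send_rows, never from a script. Its argument "motion" is a list of rows, each a list of 7 numbers: the shift along the world's x, y, z normalised to -1 to 1, where 1 is 0.5 m, then the turn, a rotation vector about the world's x, y, z normalised to -1 to 1, where 1 is 60 degrees, then the opening, from -1 (shut) to 1 (fully open). A call has 1 to 20 rows; each row is the pose to reach, as a shift and turn from the pose commanded when the call began; what a row does not reach only later rows make up. A row lasts 1/8 s, in which the tool goes at most 62.5 mm and 10.7 degrees, less where a joint would pass 70% of its speed; a pose out of reach is approached as far as the arm can. A call with a number of a shift or a turn outside -1 to 1 is refused whole. A call with a gripper value outside its range is refused whole. The fingers move at their own pace and stop on an object; "squeeze" is the grip in N (left out, the last holds). Time passes only in rows, so rows that repeat a pose let the fingers close. It gives the time, the measured TCP pose, the force, the opening and the grip force at its end, in the units of the state.
- env.state(): the state, without advancing time (a new reading comes with each control period).
- eyes.grab_frame(name): name is "scene" or "side" or "wrist"; returns a dict with "pixels" (480x640x3 uint8, red, green, blue), "depth" (480x640 float32, mm along the optical axis (not along the pixel's ray), 0 where there is no reading), "fx", "fy", "cx", "cy" (pixels), "R" (3x3) and "t" (3): a world point X has camera coordinates R X + t; the wrist camera has in their place "T_tool_cam" (4x4, takes a point from camera to tool coordinates, whose origin is the TCP and whose axes are the flange's). Camera axes: x right, y down, z forward; pixel columns grow to the right and rows downward; lengths in mm; the calibration is good to about 2 mm. The wrist camera is an equidistant fisheye: a pixel r from the principal point sees the ray r / f radians off the axis. A picture is of the moment at which its call begins: read the wrist's pose just before it.
- env.job_done(): hands the job in; it is judged then, once.
The state is a dict: "time_s": time; "qpos": joint angles; "qvel": joint speeds; "effort": joint torques, N m; "ee_pos": TCP position; "ee_rot": TCP orientation; "force": force on the tool from outside, world axes, zero at the start; "torque": the same for the moment, N m; "gripper_width": finger opening in mm; "gripper_force": force on a finger pad.
Only numpy, scipy, OpenCV 4.12 (cv2) and the standard library are available. Lean on these libraries where they do the work, as an engineer would, in place of code of your own. Each camera call takes 0.05 s, during which the arm holds its last target. There are 200 camera calls.

## Working session

There is one attempt and no reset: what is moved stays moved. The work goes in short steps, Python scripts to look and compute and a tool call to move; the robot and the scene stay as the last step left them, time stands still between calls to the robot, and variables do not carry over. Pictures are saved under pics/ and viewed, at most 10 in all, crops included, and the job is handed in when it is done.

Besides the shell and the picture viewer there is one more tool, called after "Emit:" by a JSON object that holds its "method" and its "body". send_rows: Moves the arm, as the interface text tells. Its arguments: {"type":"object","properties":{"motion":{"type":"array"},"squeeze":{"type":"number"}},"required":["motion"]}

```bash
mkdir -p pics; ls; python3 - <<'E'
from workcell import env, eyes
import cv2,numpy as np
s=env.state(); print(s['time_s'],s['ee_pos'],s['ee_rot'],s['gripper_width'])
for n in ['scene','side']:
    f=eyes.grab_frame(n); np.savez(''+n+'.npz',**f)
    cv2.imwrite(f'pics/{n}0.png',f['pixels'][:,:,::-1]); print(n,f['fx'],f['cx'],f['cy'],f['R'].round(3).tolist(),f['t'])
E
```

```text
pics
0.0 [5.74498215e+02 1.55348353e-02 2.13131933e+02] [-1.79899665e+02 -2.69481713e-03  8.99973818e+01] 91.07953531431714
scene 491.8344828715471 324.8942724174555 235.12698475474295 [[0.814, 0.581, 0.005], [0.479, -0.666, -0.571], [-0.328, 0.467, -0.821]] [-423.68983193 -187.22524063 1213.94626084]
side 623.9737955064285 318.2865154808202 241.73687717999755 [[-0.819, 0.573, 0.02], [0.364, 0.547, -0.753], [-0.443, -0.61, -0.657]] [ 442.77873234 -130.7939057  1920.02606969]
```

View pics/scene0.png

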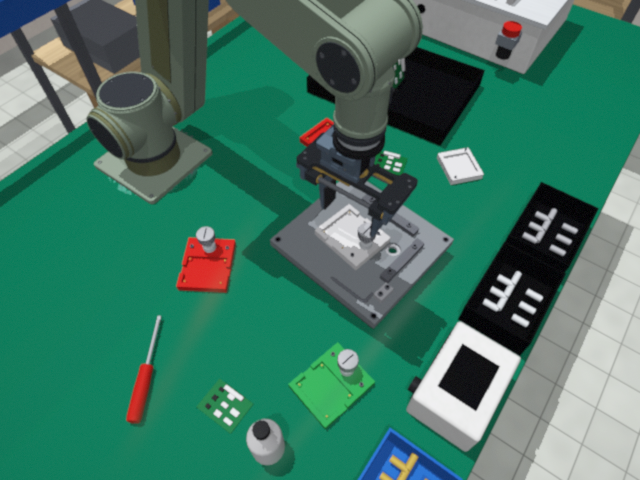

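View pics/side0.png

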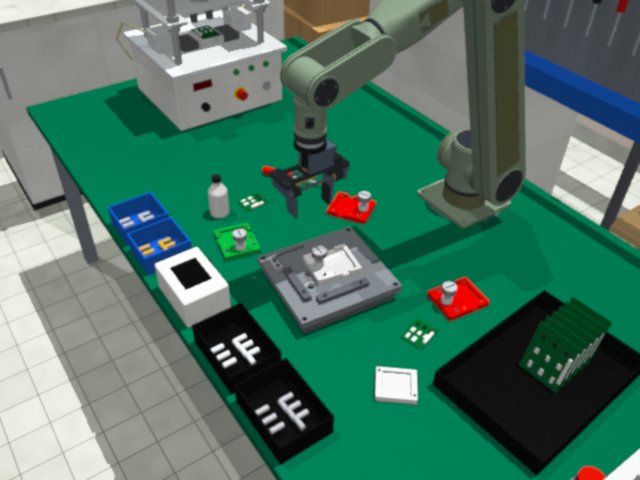

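The side view shows the white nest with the screw on the plate at about (330,262). The look-alikes are a green nest at (238,240), red nests at (352,207) and (458,297), and a plain small nest at (397,385). Only the first is white, on the plate and carries a screw. I'll confirm it in an enlarged crop and measure.

```bash
cat > h.py <<'E'
from workcell import env, eyes
import cv2,numpy as np
from scipy.spatial.transform import Rotation as Ro
def cloud(f):
    "world points per pixel (pinhole cams)"
    v,u=np.mgrid[:480,:640]; d=f['depth']
    P=np.stack([(u-f['cx'])/f['fx']*d,(v-f['cy'])/f['fy']*d,d],-1)
    return (P-f['t'])@f['R']
def ray(f,uv,z):
    "pinhole pixel -> world point on plane z"
    d=np.array([(uv[0]-f['cx'])/f['fx'],(uv[1]-f['cy'])/f['fy'],1])@f['R']; c=-f['R'].T@f['t']
    return c+d*(z-c[2])/d[2]
def wgrab():
    s=env.state(); f=eyes.grab_frame('wrist'); f['Rt']=Ro.from_euler('xyz',s['ee_rot'],degrees=True).as_matrix(); f['p']=np.array(s['ee_pos']); return f
def wray(f,uv,z):
    x=(np.atleast_2d(uv)-[f['cx'],f['cy']])/[f['fx'],f['fy']]; r=np.linalg.norm(x,axis=1,keepdims=True)+1e-9
    d=np.c_[x/r*np.sin(r),np.cos(r)]; T=f['T_tool_cam']
    d=d@T[:3,:3].T@f['Rt'].T; c=f['Rt']@T[:3,3]+f['p']
    return c+d*((z-c[2])/d[:,2])[:,None]
E
python3 - <<'E'
from h import *
f=dict(np.load('side.npz')); im=f['pixels'][:,:,::-1]
w=wgrab(); np.savez('wrist0.npz',**w); cv2.imwrite('pics/wrist0.png',w['pixels'][:,:,::-1])
print(w['T_tool_cam'].round(3).tolist(),w['fx'],w['cx'],w['cy'])
cv2.imwrite('pics/side_crop.png',cv2.resize(im[215:345,250:410],(800,650-50),interpolation=cv2.INTER_CUBIC))
W=cloud(f); z=W[...,2]; v,u=np.mgrid[:480,:640]
for lo,hi in [(46,54),(58,63),(63,69),(77,84),(112,124)]:
    m=(z>lo)&(z<hi)&(u>250)&(u<410)&(v>215)&(v<345)
    P=W[m]; print(lo,hi,m.sum(),P.mean(0).round(1),np.percentile(P[:,2],50).round(1),cv2.minAreaRect(P[:,:2].astype(np.float32)), np.c_[u[m],v[m]].mean(0))
E
```

```text
[[-0.001, -0.972, -0.237, 66.702], [1.0, -0.001, -0.0, 0.641], [0.0, -0.237, 0.972, -170.709], [0.0, 0.0, 0.0, 1.0]] 371.64829954431775 322.2033762881624 242.71446992106362
46 54 4263 [572.3  86.5  51. ] 51.2 ((610.4046630859375, 69.94432830810547), (277.8133850097656, 385.73516845703125), 84.65458679199219) [327.81398076 276.96762843]
58 63 778 [580.9  82.4  60.5] 60.5 ((618.2344360351562, 76.89896392822266), (266.1783752441406, 381.6337585449219), 88.99368286132812) [323.83804627 274.4562982 ]
63 69 1064 [593.1  91.6  66. ] 66.0 ((644.7732543945312, 75.62811279296875), (354.0602111816406, 227.63162231445312), 5.733124732971191) [322.45488722 276.49530075]
77 84 37 [581.6  59.7  80.8] 81.1 ((543.2734375, 64.58185577392578), (20.705350875854492, 105.25541687011719), 80.32321166992188) [319.13513514 262.75675676]
112 124 139 [581.4  56.5 118.5] 119.1 ((580.6063232421875, 55.181121826171875), (36.762001037597656, 36.32112503051758), 89.99104309082031) [318.8057554  250.88489209]
```

View pics/side_crop.png

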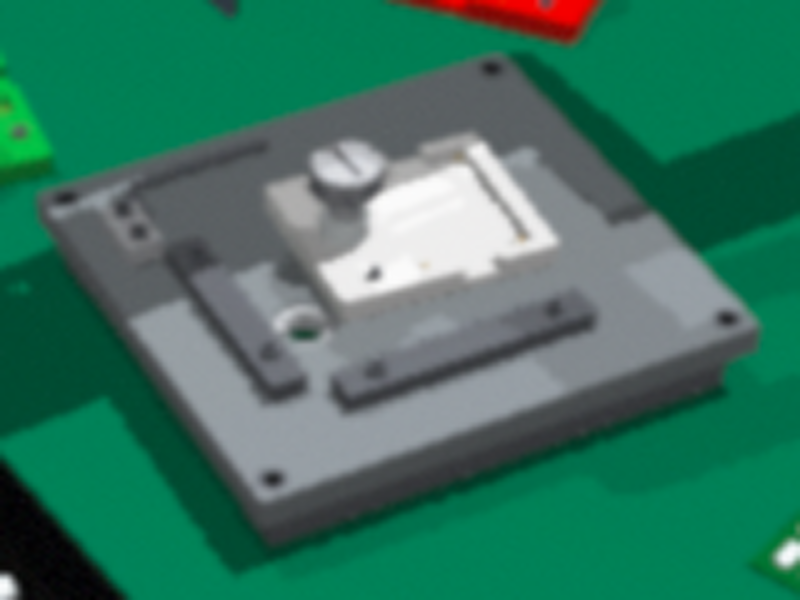

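View pics/wrist0.png

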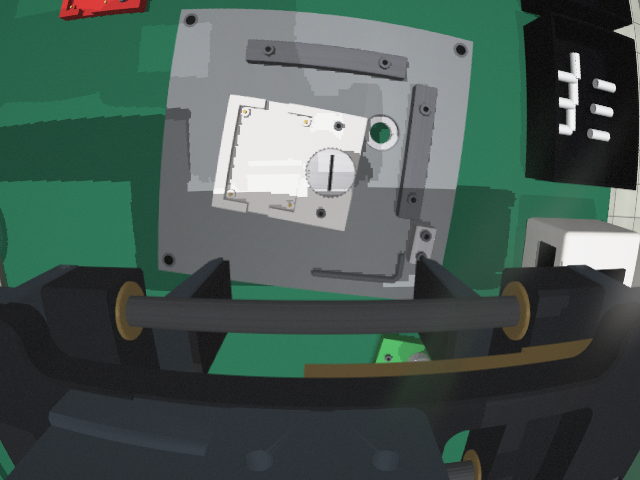

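The crop confirms it: a white nest with a slotted screw, with the hole ring and both fence bars beside it. In the wrist view (right = world +x, up = +y) the screw head is at (330,172), the ring at (380,132), the bars at (325,60) and (417,150), and the nest corners at about (231,95), (368,117), (345,230) and (212,207). Next I measure the poses from these.

```bash
python3 - <<'E'
from h import *
w=dict(np.load('wrist0.npz')); g=cv2.cvtColor(w['pixels'],cv2.COLOR_RGB2GRAY)
def sub(p,k=4):
    return cv2.cornerSubPix(g,np.array(p,np.float32).reshape(-1,1,2),(k,k),(-1,-1),(3,50,.01)).reshape(-1,2)
N=sub([(231,95),(368,117),(345,230),(212,207)]); print('nest px',N.tolist())
X=wray(w,N,66); print('nest top',X.round(1).tolist()); print('sides',[np.linalg.norm(X[i]-X[(i+1)%4]).round(1) for i in range(4)], 'yaw',[np.degrees(np.arctan2(*(b-a)[1::-1])).round(2) for a,b in[(X[0],X[1]),(X[3],X[2])]],'c',X.mean(0).round(1))
B=sub([(190,19),(460,49),(168,260)],5); print('bolts',B.tolist(),wray(w,B,50).round(1).tolist())
print('ring',wray(w,(380.5,132),50).round(1),'head',wray(w,(330,172),118).round(1))
# depth-supported side cloud: plate & fences
f=dict(np.load('side.npz')); 
gs=cv2.cvtColor(f['pixels'],cv2.COLOR_RGB2GRAY)
# fence top inner edges in wrist, z=64
F=sub([(247,63),(405,79),(412,86),(398,213)],3); print('fence px',F.tolist(),wray(w,F,64).round(1).tolist())
# plate by colour mask: non-green within rows<260
hsv=cv2.cvtColor(w['pixels'],cv2.COLOR_RGB2HSV); m=((hsv[...,1]<70)&(hsv[...,2]>50)).astype(np.uint8)
def edge(rows,cols,dirn,ax):
    pts=[]
    if ax=='v':
        for c in cols:
            r=np.where(m[:60,c])[0]
            if len(r): pts.append((c,r[0]))
    else:
        for r in rows:
            c=np.where(m[r,140:500])[0]+140
            if len(c): pts.append((c[0] if dirn<0 else c[-1],r))
    return wray(w,np.array(pts,float),50)
for nm,P in [('top',edge(0,range(200,460,5),0,'v')),('left',edge(range(30,250,5),0,-1,'h')),('right',edge(range(60,280,5),0,1,'h'))]:
    l=cv2.fitLine(P[:,:2].astype(np.float32),cv2.DIST_HUBER,0,.01,.01).ravel(); print(nm,np.degrees(np.arctan2(l[1],l[0])).round(2),l[2:].round(1))
E
```

```text
nest px [[229.79710388183594, 94.15604400634766], [367.8165588378906, 118.76307678222656], [343.6820068359375, 230.6444091796875], [211.18528747558594, 205.62518310546875]]
nest top [[495.3, 121.0, 66.0], [613.6, 97.3, 66.0], [593.6, 0.1, 66.0], [476.2, 23.2, 66.0]]
sides [np.float64(120.6), np.float64(99.3), np.float64(119.7), np.float64(99.6)] yaw [np.float64(-11.31), np.float64(-11.12)] c [544.7  60.4  66. ]
bolts [[190.0, 19.0], [460.0, 49.0], [168.0, 260.0]] [[449.9, 203.2, 50.0], [704.0, 172.0, 50.0], [421.3, -32.4, 50.0]]
ring [[627.   87.1  50. ]] head [[580.5  53.7 118. ]]
fence px [[247.0, 63.0], [406.4124450683594, 80.65380859375], [412.0, 86.0], [396.2521057128906, 215.94483947753906]] [[509.9, 148.8, 64.0], [647.7, 132.9, 64.0], [652.7, 128.4, 64.0], [640.3, 13.0, 64.0]]
top -6.88 [547.1 202.2]
left 82.99 [424.6  87.8]
right 83.01 [701.6  54.1]
```

Everything agrees: nest sides are 120.6/99.3 mm, the hole is at (627,87.1) and the bed edges are at ±140 mm. The bed origin is (562.4,69.8) with yaw −6.95°. The nest centre is (544.7,60.4) with yaw −11.2°, so it must move about +41 and +37 mm in bed axes. I'll shut the fingers, go down behind its −y face and push.

Emit:
{"method": "send_rows", "body": {"motion": [[-0.03, -0.02, 0, 0, 0, -0.06, -1], [-0.0686, -0.0488, 0, 0, 0, -0.117, -1], [-0.0686, -0.0488, -0.04, 0, 0, -0.117, -1], [-0.0686, -0.0488, -0.08, 0, 0, -0.117, -1], [-0.0686, -0.0488, -0.12, 0, 0, -0.117, -1], [-0.0686, -0.0488, -0.16, 0, 0, -0.117, -1], [-0.0686, -0.0488, -0.2, 0, 0, -0.117, -1], [-0.0686, -0.0488, -0.24, 0, 0, -0.117, -1], [-0.0686, -0.0488, -0.28, 0, 0, -0.117, -1], [-0.0686, -0.0488, -0.305, 0, 0, -0.117, -1], [-0.0686, -0.0488, -0.316, 0, 0, -0.117, -1], [-0.0686, -0.0488, -0.316, 0, 0, -0.117, -1]], "squeeze": 20}}

```text
time_s: 1.65
ee_pos: [540.8, -24.4, 56.0]
ee_rot: [-180.0, 0.0, 83.0]
force: [0.1, -1.1, 0.9]
gripper_width: 0.0
gripper_force: 0.0
```

Emit:
{"method": "send_rows", "body": {"motion": [[0.001, 0.008, 0, 0, 0, 0, -1], [0.002, 0.016, 0, 0, 0, 0, -1], [0.003, 0.024, 0, 0, 0, 0, -1], [0.004, 0.032, 0, 0, 0, 0, -1], [0.005, 0.04, 0, 0, 0, 0, -1], [0.006, 0.048, 0, 0, 0, 0, -1], [0.007, 0.056, 0, 0, 0, 0, -1], [0.008, 0.064, 0, 0, 0, 0, -1], [0.009, 0.072, 0, 0, 0, 0, -1], [0.01, 0.08, 0, 0, 0, 0, -1], [0.011, 0.088, 0, 0, 0, 0, -1], [0.0118, 0.096, 0, 0, 0, 0, -1], [0.0122, 0.1, 0, 0, 0, 0, -1], [0.0124, 0.102, 0, 0, 0, 0, -1], [0.0124, 0.102, 0, 0, 0, 0, -1]]}}

```text
time_s: 3.52
ee_pos: [546.8, 26.7, 56.0]
ee_rot: [-180.0, -0.0, 83.0]
force: [-0.5, -4.5, 3.1]
gripper_width: 0.5
gripper_force: 2.2
```

```bash
python3 - <<'E'
from h import *
w=wgrab(); cv2.imwrite('pics/w1.png',w['pixels'][:,:,::-1]); np.savez('w1.npz',**w); print(env.state()['force'],w['p'])
E
```

```text
[-0.58551248 -3.6230171   3.34551076] [546.79391171  26.7213532   56.00991343]
```

View pics/w1.png

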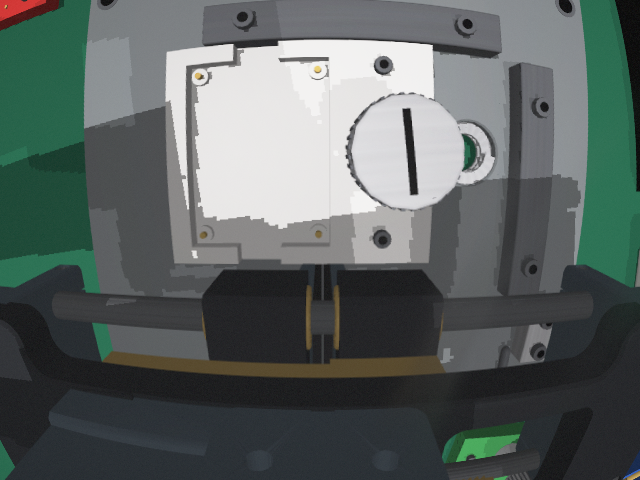

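The view shows the nest (165–432, 44–263) close to the y bar, turned a little, with the ring at (470,152) and the hex key untouched. I'll measure the remaining gap.

```bash
cat >> h.py <<'E'
O=np.array([562.4,69.8]); A=np.radians(-6.95); U=np.array([np.cos(A),np.sin(A)]); V=np.array([-U[1],U[0]])
def bed(P): P=np.atleast_2d(P)[:,:2]-O; return np.c_[P@U,P@V].round(1)
def sub(w,p,k=4):
    g=cv2.cvtColor(w['pixels'],cv2.COLOR_RGB2GRAY)
    return cv2.cornerSubPix(g,np.array(p,np.float32).reshape(-1,1,2),(k,k),(-1,-1),(3,50,.01)).reshape(-1,2)
E
python3 - <<'E'
from h import *
w=dict(np.load('w1.npz'))
N=sub(w,[(166,52),(433,44),(430,263),(174,263)],5); print(N.tolist(),bed(wray(w,N,66)).tolist())
print('tool',bed(w['p']),'ring',bed(wray(w,(471,152),50)),'head',bed(wray(w,(407,151),118)))
F=sub(w,[(203,44),(501,55),(510,64),(500,292)],3); print(F.tolist(),bed(wray(w,F,64)).tolist(),bed(wray(w,F,50)).tolist())
E
```

```text
[[166.31704711914062, 51.48407745361328], [432.1518249511719, 44.637325286865234], [428.1133728027344, 262.4739074707031], [174.03797912597656, 262.7535095214844]] [[-80.8, 73.0], [39.2, 73.3], [39.4, -26.6], [-80.5, -26.8]]
tool [[-10.3 -44.7]] ring [[64.3 25.3]] head [[15.3 23.4]]
[[204.73260498046875, 46.18614959716797], [501.0, 55.0], [510.0, 64.0], [500.0, 292.0]] [[-62.6, 73.8], [74.7, 73.4], [79.5, 69.6], [80.8, -43.6]] [[-67.1, 78.2], [82.0, 77.8], [87.2, 73.7], [88.6, -49.2]]
```

Emit:
{"method": "send_rows", "body": {"motion": [[0.0002, 0.0015, 0, 0, 0, 0, -1], [0.0003, 0.003, 0, 0, 0, 0, -1], [0.0003, 0.003, 0, 0, 0, 0, -1]]}}

```text
time_s: 3.95
ee_pos: [546.9, 28.0, 56.0]
ee_rot: [-180.0, 0.0, 83.0]
force: [0.1, -4.6, 2.7]
gripper_width: 0.8
gripper_force: 2.4
```

Emit:
{"method": "send_rows", "body": {"motion": [[0.0002, 0.0015, 0, 0, 0, 0, -1], [0.0003, 0.003, 0, 0, 0, 0, -1], [0.0003, 0.003, 0, 0, 0, 0, -1]]}}

```text
time_s: 4.32
ee_pos: [547.0, 28.4, 56.0]
ee_rot: [-180.0, 0.1, 83.0]
force: [-0.5, -8.8, 4.3]
gripper_width: 0.4
gripper_force: 4.5
```

Emit:
{"method": "send_rows", "body": {"motion": [[-0.002, -0.015, 0, 0, 0, 0, -1], [-0.0036, -0.03, 0, 0, 0, 0, -1], [-0.0036, -0.03, 0.04, 0, 0, 0, -1], [-0.0036, -0.03, 0.07, 0, 0, 0, -1], [-0.046, 0.016, 0.07, 0, 0, 0, -1], [-0.09, 0.062, 0.07, 0, 0, 0, -1], [-0.13, 0.11, 0.07, 0, 0, 0, -1], [-0.174, 0.1556, 0.07, 0, 0, 0, -1], [-0.174, 0.1556, 0.035, 0, 0, 0, -1], [-0.174, 0.1556, 0.01, 0, 0, 0, -1], [-0.174, 0.1556, 0, 0, 0, 0, -1], [-0.174, 0.1556, 0, 0, 0, 0, -1]]}}

```text
time_s: 5.82
ee_pos: [460.3, 107.2, 55.7]
ee_rot: [-180.0, 0.0, 82.9]
force: [-0.4, 0.3, 0.0]
gripper_width: 0.5
gripper_force: 0.0
```

Emit:
{"method": "send_rows", "body": {"motion": [[0.01, -0.0012, 0, 0, 0, 0, -1], [0.02, -0.0024, 0, 0, 0, 0, -1], [0.028, -0.0034, 0, 0, 0, 0, -1], [0.036, -0.0044, 0, 0, 0, 0, -1], [0.044, -0.0054, 0, 0, 0, 0, -1], [0.052, -0.0063, 0, 0, 0, 0, -1], [0.06, -0.0073, 0, 0, 0, 0, -1], [0.068, -0.0083, 0, 0, 0, 0, -1], [0.076, -0.0093, 0, 0, 0, 0, -1], [0.084, -0.0102, 0, 0, 0, 0, -1], [0.092, -0.0112, 0, 0, 0, 0, -1], [0.1, -0.0122, 0, 0, 0, 0, -1], [0.104, -0.0127, 0, 0, 0, 0, -1], [0.107, -0.013, 0, 0, 0, 0, -1], [0.107, -0.013, 0, 0, 0, 0, -1]]}}

```text
time_s: 7.7
ee_pos: [511.4, 100.8, 55.9]
ee_rot: [-179.7, 0.1, 83.0]
force: [-5.9, 1.3, 4.0]
gripper_width: 0.4
gripper_force: 3.0
```

Emit:
{"method": "send_rows", "body": {"motion": [[0.002, -0.0003, 0, 0, 0, 0, -1], [0.004, -0.0005, 0, 0, 0, 0, -1], [0.004, -0.0005, 0, 0, 0, 0, -1]]}}

```text
time_s: 8.07
ee_pos: [513.3, 100.6, 55.9]
ee_rot: [-179.7, 0.1, 83.0]
force: [-5.2, 1.3, 4.6]
gripper_width: 0.7
gripper_force: 3.1
```

Emit:
{"method": "send_rows", "body": {"motion": [[0.003, -0.0004, 0, 0, 0, 0, -1], [0.006, -0.0007, 0, 0, 0, 0, -1], [0.008, -0.001, 0, 0, 0, 0, -1], [0.008, -0.001, 0, 0, 0, 0, -1]]}}

```text
time_s: 8.57
ee_pos: [517.3, 100.1, 55.9]
ee_rot: [-179.7, 0.0, 83.0]
force: [-5.6, 1.0, 5.1]
gripper_width: 0.3
gripper_force: 3.1
```

Emit:
{"method": "send_rows", "body": {"motion": [[0.002, -0.0002, 0, 0, 0, 0, -1], [0.004, -0.0005, 0, 0, 0, 0, -1], [0.004, -0.0005, 0, 0, 0, 0, -1]]}}

```text
time_s: 8.95
ee_pos: [519.3, 99.8, 55.9]
ee_rot: [-179.7, 0.1, 83.0]
force: [-5.0, 0.8, 4.7]
gripper_width: 0.6
gripper_force: 3.0
```

```bash
python3 - <<'E'
from h import *
w=wgrab(); cv2.imwrite('pics/w2.png',w['pixels'][:,:,::-1]); np.savez('w2.npz',**w); print(env.state()['force'],w['p'])
E
```

```text
[-6.81157229  0.50732096  4.28533897] [519.33706367  99.81934527  55.88458929]
```

View pics/w2.png

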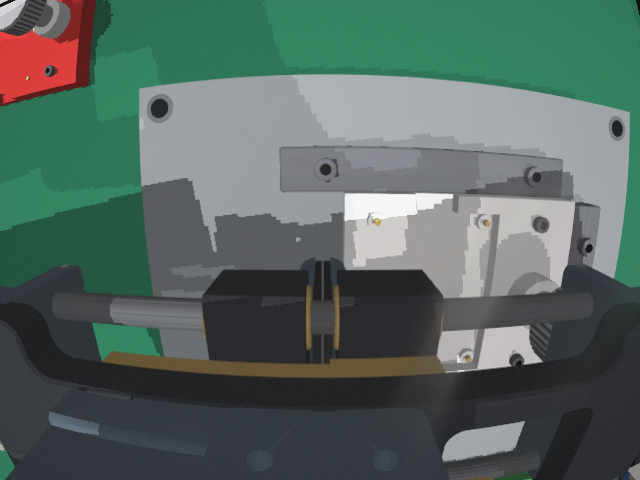

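The nest top edge (344,193)–(574,199) lies along the y bar, and its +x edge is about at the x bar (576,203). I'll push on a bit until the force rises.

```bash
python3 - <<'E'
from h import *
w=dict(np.load('w2.npz'))
N=sub(w,[(344,193),(574,199)],3); print(N.tolist(),bed(wray(w,N,66)).tolist(),bed(w['p']), bed(wray(w,[(159,108),(617,128)],50)),bed(wray(w,[(280,190),(562,195)],64)))
E
```

```text
[[345.1927795410156, 192.8025665283203], [574.0, 199.0]] [[-35.7, 74.5], [83.0, 75.1]] [[-46.4  24.6]] [[-127.5  117.9]
 [ 128.8  118.1]] [[-64.3  75.6]
 [ 76.1  76.6]]
```

Emit:
{"method": "send_rows", "body": {"motion": [[0.002, -0.0002, 0, 0, 0, 0, -1], [0.004, -0.0005, 0, 0, 0, 0, -1], [0.004, -0.0005, 0, 0, 0, 0, -1]]}}

```text
time_s: 9.38
ee_pos: [521.0, 99.6, 55.9]
ee_rot: [-179.7, 0.1, 83.0]
force: [-6.2, -0.4, 6.4]
gripper_width: 0.5
gripper_force: 3.5
```

Emit:
{"method": "send_rows", "body": {"motion": [[0.002, -0.0002, 0, 0, 0, 0, -1], [0.004, -0.0005, 0, 0, 0, 0, -1], [0.004, -0.0005, 0, 0, 0, 0, -1]]}}

```text
time_s: 9.75
ee_pos: [521.0, 99.6, 55.9]
ee_rot: [-179.4, 0.1, 82.9]
force: [-9.5, 2.3, 9.0]
gripper_width: 0.4
gripper_force: 5.8
```

Emit:
{"method": "send_rows", "body": {"motion": [[-0.02, 0.0024, 0, 0, 0, 0, -1], [-0.036, 0.0044, 0, 0, 0, 0, -1], [-0.036, 0.0044, 0.04, 0, 0, 0, -1], [-0.036, 0.0044, 0.07, 0, 0, 0, -1], [0.01, -0.057, 0.07, 0, 0, 0, -1], [0.055, -0.12, 0.07, 0, 0, 0, -1], [0.099, -0.18, 0.07, 0, 0, 0, -1], [0.099, -0.18, 0.07, 0, 0, 0, -1], [0.099, -0.18, 0.03, 0, 0, 0, -1], [0.099, -0.18, 0.0, 0, 0, 0, -1], [0.1, -0.17, 0, 0, 0, 0, -1], [0.101, -0.16, 0, 0, 0, 0, -1], [0.1016, -0.154, 0, 0, 0, 0, -1], [0.1018, -0.152, 0, 0, 0, 0, -1], [0.1018, -0.152, 0, 0, 0, 0, -1]]}}

```text
time_s: 11.62
ee_pos: [576.7, 23.5, 56.2]
ee_rot: [180.0, 0.0, 83.0]
force: [0.2, 0.2, 0.3]
gripper_width: 0.3
gripper_force: 0.0
```

Emit:
{"method": "send_rows", "body": {"motion": [[0.0003, 0.002, 0, 0, 0, 0, -1], [0.0006, 0.005, 0, 0, 0, 0, -1], [0.0009, 0.0075, 0, 0, 0, 0, -1], [0.0009, 0.0075, 0, 0, 0, 0, -1]]}}

```text
time_s: 12.12
ee_pos: [577.1, 24.9, 56.2]
ee_rot: [180.0, 0.2, 83.0]
force: [-0.9, -8.4, 1.6]
gripper_width: 0.2
gripper_force: 4.3
```

Emit:
{"method": "send_rows", "body": {"motion": [[-0.002, -0.015, 0, 0, 0, 0, -1], [-0.0036, -0.03, 0, 0, 0, 0, -1], [-0.0036, -0.03, 0.06, 0, 0, 0, -1], [-0.0036, -0.03, 0.14, 0, 0, 0, 0], [0.02, -0.02, 0.22, 0, 0, 0, 1], [0.049, -0.0154, 0.288, 0, 0, 0, 1], [0.049, -0.0154, 0.288, 0, 0, 0, 1], [0.049, -0.0154, 0.288, 0, 0, 0, 1]]}}

```text
time_s: 13.12
ee_pos: [600.6, 19.4, 198.9]
ee_rot: [-179.9, 0.0, 83.0]
force: [0.2, -0.9, 0.3]
gripper_width: 47.6
gripper_force: 0.0
```

```bash
python3 - <<'E'
from h import *
w=wgrab(); cv2.imwrite('pics/w3.png',w['pixels'][:,:,::-1]); np.savez('w3.npz',**w); print(env.state()['qpos'],w['p'])
E
```

```text
[7.46874392e-01 2.12702242e+01 8.74466436e+01 1.10353298e-02
 7.14662175e+01 7.76817610e+00] [600.5704773   19.42134541 198.89640571]
```

View pics/w3.png

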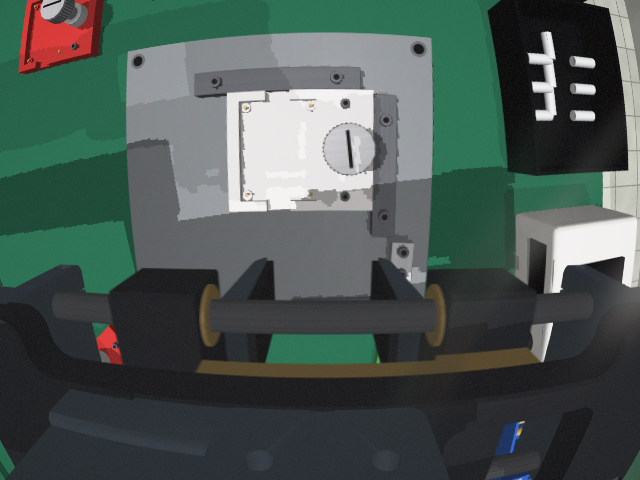

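The nest sits flush in the corner: (228–373, 91–212) against both bars, with the head at (349,149). I'll measure the head for the grasp.

```bash
python3 - <<'E'
from h import *
w=dict(np.load('w3.npz'))
N=sub(w,[(228,92),(373,91),(373,212),(229,212)],4); X=wray(w,N,66); print(N.tolist(),bed(X).tolist(), bed(X.mean(0)))
B=sub(w,[(138,61),(418,49)],5); print('bolts',bed(wray(w,B,50)))
g=cv2.GaussianBlur(cv2.cvtColor(w['pixels'],cv2.COLOR_RGB2GRAY),(3,3),0)
c=cv2.HoughCircles(g[110:190,310:390],cv2.HOUGH_GRADIENT,1,30,param1=80,param2=12,minRadius=22,maxRadius=30)
print(c)
for cc in c[0][:2]: P=wray(w,(cc[0]+310,cc[1]+110),118); print(P,bed(P))
s=wray(w,[(347,131),(352,167)],118); print('slot deg',np.degrees(np.arctan2(*(s[1]-s[0])[1::-1])))
E
```

```text
[[226.6223907470703, 93.2630615234375], [373.6837463378906, 91.3948974609375], [371.7087707519531, 209.8651123046875], [229.38925170898438, 211.8380584716797]] [[-34.4, 74.2], [86.1, 73.5], [85.3, -24.7], [-34.1, -25.7]] [[25.7 24.3]]
bolts [[-127.   117.8]
 [ 125.4  113. ]]
[[[39.5 37.5 25. ]]]
[[627.78680492  87.75012394 118.        ]] [[62.7 25.7]]
slot deg -88.90802652332151
```

Emit:
{"method": "send_rows", "body": {"motion": [[0.02, 0.06, 0, 0, 0, 0, 1], [0.0514, 0.1352, 0, 0, 0, 0, 1], [0.0514, 0.1352, -0.04, 0, 0, 0, 1], [0.0514, 0.1352, -0.09, 0, 0, 0, 1], [0.0514, 0.1352, -0.14, 0, 0, 0, 1], [0.0514, 0.1352, -0.19, 0, 0, 0, 1], [0.0514, 0.1352, -0.22, 0, 0, 0, 1], [0.0514, 0.1352, -0.22, 0, 0, 0, 1]]}}

```text
time_s: 14.18
ee_pos: [626.0, 86.8, 88.2]
ee_rot: [-179.8, 0.0, 83.0]
force: [-0.4, 0.1, 0.2]
gripper_width: 91.0
gripper_force: 0.0
```

Emit:
{"method": "send_rows", "body": {"motion": [[0, 0, 0, 0, 0, 0, -0.1], [0, 0, 0, 0, 0, 0, -0.3], [0, 0, 0, 0, 0, 0, -1], [0, 0, 0, 0, 0, 0, -1], [0, 0, 0, 0, 0, 0, -1], [0, 0, 0, 0, 0, 0, -1]], "squeeze": 25}}

```text
time_s: 14.92
ee_pos: [627.1, 87.1, 90.0]
ee_rot: [-180.0, 0.0, 83.0]
force: [0.2, 0.3, 1.6]
gripper_width: 35.8
gripper_force: 25.0
```

Emit:
{"method": "send_rows", "body": {"motion": [[0.001, 0.001, -0.004, 0, 0, 0, -1], [0.0022, 0.0018, -0.008, 0, 0, 0, -1], [0.0022, 0.0018, -0.012, 0, 0, 0, -1], [0.0022, 0.0018, -0.015, 0, 0, 0, -1], [0.0022, 0.0018, -0.017, 0, 0, 0, -1], [0.0022, 0.0018, -0.017, 0, 0, 0, -1]]}}

```text
time_s: 15.68
ee_pos: [627.2, 87.1, 82.4]
ee_rot: [-179.9, 0.1, 83.0]
force: [-6.3, -3.7, 9.4]
gripper_width: 35.4
gripper_force: 25.0
```

Emit:
{"method": "send_rows", "body": {"motion": [[0, 0, 0, 0, 0, 0.1, -1], [0, 0, 0, 0, 0, 0.2, -1], [0, 0, 0, 0, 0, 0.3, -1], [0, 0, 0, 0, 0, 0.4, -1], [0, 0, 0, 0, 0, 0.5, -1], [0, 0, 0, 0, 0, 0.5, -1]]}}

```text
time_s: 16.42
ee_pos: [627.0, 87.1, 82.7]
ee_rot: [-179.8, 0.0, 113.0]
force: [-6.7, -3.8, 10.6]
gripper_width: 35.4
gripper_force: 25.0
```

Emit:
{"method": "send_rows", "body": {"motion": [[0, 0, 0, 0, 0, 0.1, -1], [0, 0, 0, 0, 0, 0.2, -1], [0, 0, 0, 0, 0, 0.3, -1], [0, 0, 0, 0, 0, 0.4, -1], [0, 0, 0, 0, 0, 0.5, -1], [0, 0, 0, 0, 0, 0.5, -1]]}}

```text
time_s: 17.18
ee_pos: [626.8, 86.9, 83.1]
ee_rot: [-179.8, -0.1, 143.0]
force: [-6.5, -4.2, 13.3]
gripper_width: 35.3
gripper_force: 25.0
```

Emit:
{"method": "send_rows", "body": {"motion": [[0, 0, 0, 0, 0, 0.1, -1], [0, 0, 0, 0, 0, 0.2, -1], [0, 0, 0, 0, 0, 0.3, -1], [0, 0, 0, 0, 0, 0.4, -1], [0, 0, 0, 0, 0, 0.5, -1], [0, 0, 0, 0, 0, 0.5, -1]]}}

```text
time_s: 17.92
ee_pos: [626.6, 86.7, 81.0]
ee_rot: [-179.9, -0.2, 173.0]
force: [-5.1, -4.2, 3.7]
gripper_width: 35.3
gripper_force: 25.0
```

The thread dropped: z fell and the force went to the spring alone. I'll follow it down.

Emit:
{"method": "send_rows", "body": {"motion": [[0, 0, -0.003, 0, 0, 0, -1], [0, 0, -0.006, 0, 0, 0, -1], [0, 0, -0.008, 0, 0, 0, -1], [0, 0, -0.008, 0, 0, 0, -1]]}}

```text
time_s: 18.42
ee_pos: [626.7, 86.7, 78.5]
ee_rot: [-179.9, -0.2, 173.0]
force: [-7.0, -4.8, 10.3]
gripper_width: 35.1
gripper_force: 25.0
```

Emit:
{"method": "send_rows", "body": {"motion": [[0, 0, -0.0002, 0, 0, -0.125, -1], [0, 0, -0.0004, 0, 0, -0.25, -1], [0, 0, -0.0006, 0, 0, -0.375, -1], [0, 0, -0.0008, 0, 0, -0.5, -1], [0, 0, -0.001, 0, 0, -0.625, -1], [0, 0, -0.0012, 0, 0, -0.75, -1], [0, 0, -0.0014, 0, 0, -0.875, -1], [0, 0, -0.0017, 0, 0, -1, -1], [0, 0, -0.0017, 0, 0, -1, -1]]}}

```text
time_s: 19.55
ee_pos: [627.0, 87.1, 77.8]
ee_rot: [-179.8, 0.0, 112.9]
force: [-7.3, -3.5, 10.1]
gripper_width: 35.5
gripper_force: 25.0
```

Emit:
{"method": "send_rows", "body": {"motion": [[0, 0, -0.0002, 0, 0, -0.125, -1], [0, 0, -0.0004, 0, 0, -0.25, -1], [0, 0, -0.0006, 0, 0, -0.375, -1], [0, 0, -0.0008, 0, 0, -0.5, -1], [0, 0, -0.001, 0, 0, -0.625, -1], [0, 0, -0.0012, 0, 0, -0.75, -1], [0, 0, -0.0014, 0, 0, -0.875, -1], [0, 0, -0.0017, 0, 0, -1, -1], [0, 0, -0.0017, 0, 0, -1, -1]]}}

```text
time_s: 20.68
ee_pos: [627.3, 87.1, 77.1]
ee_rot: [-180.0, 0.1, 52.9]
force: [-6.5, -5.3, 10.4]
gripper_width: 35.5
gripper_force: 25.0
```

Depth follows the pitch, so I continue.

Emit:
{"method": "send_rows", "body": {"motion": [[0, 0, -0.0002, 0, 0, -0.125, -1], [0, 0, -0.0004, 0, 0, -0.25, -1], [0, 0, -0.0006, 0, 0, -0.375, -1], [0, 0, -0.0008, 0, 0, -0.5, -1], [0, 0, -0.001, 0, 0, -0.625, -1], [0, 0, -0.0012, 0, 0, -0.75, -1], [0, 0, -0.0014, 0, 0, -0.875, -1], [0, 0, -0.0017, 0, 0, -1, -1], [0, 0, -0.0017, 0, 0, -1, -1]]}}

```text
time_s: 21.8
ee_pos: [627.5, 86.7, 76.2]
ee_rot: [179.9, 0.1, -7.1]
force: [-6.0, -3.6, 10.4]
gripper_width: 35.4
gripper_force: 25.0
```

Emit:
{"method": "send_rows", "body": {"motion": [[0, 0, -0.0002, 0, 0, -0.1, -1], [0, 0, -0.0004, 0, 0, -0.2, -1], [0, 0, -0.0006, 0, 0, -0.3, -1], [0, 0, -0.0008, 0, 0, -0.4, -1], [0, 0, -0.0009, 0, 0, -0.5, -1], [0, 0, -0.0009, 0, 0, -0.5, -1]]}}

```text
time_s: 22.55
ee_pos: [627.4, 86.5, 75.9]
ee_rot: [179.8, -0.0, -37.0]
force: [-6.5, -5.9, 10.7]
gripper_width: 35.3
gripper_force: 25.0
```

```bash
python3 -c "
from h import *
print(env.state()['qpos'])"
```

```text
[  6.87557589  29.75833899  92.27093786  -0.14160585  58.07879696
 133.99708402]
```

Emit:
{"method": "send_rows", "body": {"motion": [[-0.001, -0.001, 0.001, 0, 0, 0, -1], [-0.0022, -0.0018, 0.002, 0, 0, 0, -1], [-0.0022, -0.0018, 0.002, 0, 0, 0, 0.32], [-0.0022, -0.0018, 0.002, 0, 0, 0, 0.32], [-0.0022, -0.0018, 0.002, 0, 0, 0, 0.32]]}}

```text
time_s: 23.18
ee_pos: [627.4, 87.3, 75.1]
ee_rot: [-180.0, 0.0, -37.0]
force: [0.4, -0.7, -0.6]
gripper_width: 59.7
gripper_force: 0.0
```

Emit:
{"method": "send_rows", "body": {"motion": [[0, 0, 0, 0, 0, 0.16, 0.32], [0, 0, 0, 0, 0, 0.33, 0.32], [0, 0, 0, 0, 0, 0.5, 0.32], [0, 0, 0, 0, 0, 0.66, 0.32], [0, 0, 0, 0, 0, 0.83, 0.32], [0, 0, 0, 0, 0, 1, 0.32]]}}

```text
time_s: 23.92
ee_pos: [627.3, 87.2, 75.2]
ee_rot: [-180.0, 0.0, 23.3]
force: [0.0, -0.4, 0.7]
gripper_width: 60.2
gripper_force: 0.0
```

Emit:
{"method": "send_rows", "body": {"motion": [[0, 0, 0, 0, 0, 0.16, 0.32], [0, 0, 0, 0, 0, 0.33, 0.32], [0, 0, 0, 0, 0, 0.5, 0.32], [0, 0, 0, 0, 0, 0.66, 0.32], [0, 0, 0, 0, 0, 0.83, 0.32], [0, 0, 0, 0, 0, 1, 0.32]]}}

```text
time_s: 24.68
ee_pos: [627.4, 87.2, 75.2]
ee_rot: [180.0, -0.0, 83.3]
force: [-0.8, -0.2, -0.1]
gripper_width: 60.3
gripper_force: 0.0
```

Emit:
{"method": "send_rows", "body": {"motion": [[0, 0, 0, 0, 0, 0.16, 0.32], [0, 0, 0, 0, 0, 0.33, 0.32], [0, 0, 0, 0, 0, 0.5, 0.32], [0, 0, 0, 0, 0, 0.66, 0.32], [0, 0, 0, 0, 0, 0.83, 0.32], [0, 0, 0, 0, 0, 1, 0.32], [0, 0, 0, 0, 0, 1, 0.32]]}}

```text
time_s: 25.55
ee_pos: [627.3, 87.2, 75.2]
ee_rot: [180.0, -0.0, 142.9]
force: [0.5, -0.2, -0.2]
gripper_width: 60.5
gripper_force: 0.0
```

Emit:
{"method": "send_rows", "body": {"motion": [[0, 0, 0, 0, 0, 0, -0.1], [0, 0, 0, 0, 0, 0, -1], [0, 0, 0, 0, 0, 0, -1], [0, 0, 0, 0, 0, 0, -1], [0.001, 0.001, -0.001, 0, 0, 0, -1], [0.0015, 0.0012, -0.002, 0, 0, 0, -1], [0.0015, 0.0012, -0.002, 0, 0, 0, -1]], "squeeze": 25}}

```text
time_s: 26.42
ee_pos: [627.0, 86.8, 74.6]
ee_rot: [-179.9, -0.0, 143.0]
force: [-4.0, -3.9, 3.4]
gripper_width: 35.2
gripper_force: 25.0
```

Emit:
{"method": "send_rows", "body": {"motion": [[0, 0, -0.0002, 0, 0, -0.125, -1], [0, 0, -0.0004, 0, 0, -0.25, -1], [0, 0, -0.0006, 0, 0, -0.375, -1], [0, 0, -0.0008, 0, 0, -0.5, -1], [0, 0, -0.001, 0, 0, -0.625, -1], [0, 0, -0.0012, 0, 0, -0.75, -1], [0, 0, -0.0014, 0, 0, -0.875, -1], [0, 0, -0.0017, 0, 0, -1, -1], [0, 0, -0.0017, 0, 0, -1, -1]]}}

```text
time_s: 27.55
ee_pos: [627.0, 86.8, 73.9]
ee_rot: [-179.9, 0.1, 82.9]
force: [-3.7, -4.0, 3.4]
gripper_width: 35.5
gripper_force: 25.0
```

Emit:
{"method": "send_rows", "body": {"motion": [[0, 0, -0.0002, 0, 0, -0.125, -1], [0, 0, -0.0004, 0, 0, -0.25, -1], [0, 0, -0.0006, 0, 0, -0.375, -1], [0, 0, -0.0008, 0, 0, -0.5, -1], [0, 0, -0.001, 0, 0, -0.625, -1], [0, 0, -0.0012, 0, 0, -0.75, -1], [0, 0, -0.0014, 0, 0, -0.875, -1], [0, 0, -0.0017, 0, 0, -1, -1], [0, 0, -0.0017, 0, 0, -1, -1]]}}

```text
time_s: 28.68
ee_pos: [627.0, 86.7, 73.0]
ee_rot: [180.0, 0.1, 22.9]
force: [-4.1, -4.3, 2.8]
gripper_width: 35.3
gripper_force: 25.0
```

Emit:
{"method": "send_rows", "body": {"motion": [[0, 0, -0.0002, 0, 0, -0.125, -1], [0, 0, -0.0004, 0, 0, -0.25, -1], [0, 0, -0.0006, 0, 0, -0.375, -1], [0, 0, -0.0008, 0, 0, -0.5, -1], [0, 0, -0.001, 0, 0, -0.625, -1], [0, 0, -0.0012, 0, 0, -0.75, -1], [0, 0, -0.0014, 0, 0, -0.84, -1], [0, 0, -0.0014, 0, 0, -0.84, -1], [0, 0, -0.0014, 0, 0, -0.84, -1]]}}

```text
time_s: 29.8
ee_pos: [627.0, 86.7, 72.3]
ee_rot: [179.9, 0.1, -27.4]
force: [-4.3, -4.3, 4.1]
gripper_width: 35.2
gripper_force: 25.0
```

```bash
python3 - <<'E'
from h import *
a=eyes.grab_frame('side'); b=eyes.grab_frame('scene')
c=lambda f,x,y,w,h: cv2.resize(f['pixels'][y:y+h,x:x+w,::-1],(400,400),interpolation=cv2.INTER_CUBIC)
cv2.imwrite('pics/end.png',np.hstack([c(a,250,200,150,150),c(b,280,170,170,170)]))
s=env.state(); print(s['time_s'],s['force'],s['torque'],s['gripper_width'],s['ee_pos'])
E
```

```text
29.9 [-2.63385506 -4.46734548  3.63255921] [-0.44999684  0.69091284  0.06435993] 35.35527583898739 [627.02368669  86.75622479  72.36272639]
```

View pics/end.png

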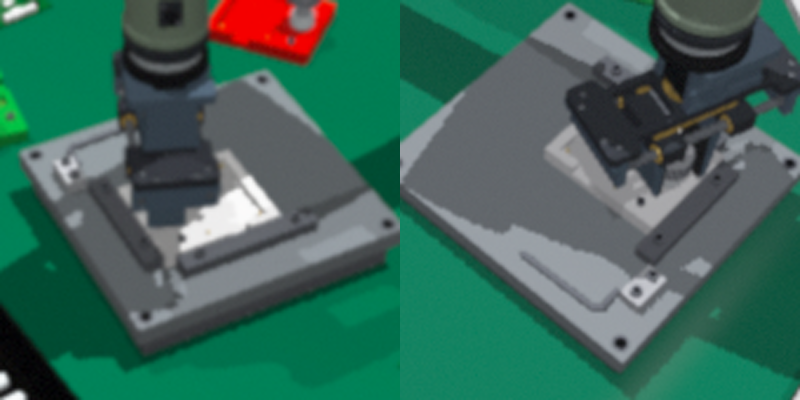

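Both views show the nest flush against both bars, and the key and block where they were. The fingers still hold the head, at a depth that matches one full turn.

```bash
python3 -c "
from workcell import env
print(env.job_done())"
```

```text
the job is handed in; nothing more can be done
None
```

I handed the job in at about 30 s: the nest is flush in the fence corner, and the screw found its thread drop and was turned forward about one full turn. The gripper still holds the head; the turn took one regrip, and no verdict came back.

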